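# Change over the open canister

### The job

Two alike canisters with hinged lids stand on the bench, one open and one shut: tip the open one's lid over so that it falls shut, and flip the other one's lid up and over until it lies back and stays open by itself. Only push with the fingers: do not grip, lift, tip or shift the canisters, and leave everything else where it is.

Things in the scene. Friction and masses are not known exactly. Their poses are not given: they have to be found in the camera images.
- canister_a: loose light-grey eight-sided canister with black lid, 109 mm across, 119 mm high when shut, weighted foot, about 0.9 kg; origin: centre of its underside; x axis from its front (the lid's tab, roughly towards the robot) to its back (the hinge), z up. Wall outside 51 mm from the axis, up to 100 mm. This one starts with its lid open
- canister_b: loose light-grey eight-sided canister with black lid, 109 mm across, 119 mm high when shut, weighted foot, about 0.9 kg; origin: centre of its underside; x axis from its front (the lid's tab, roughly towards the robot) to its back (the hinge), z up. Wall outside 51 mm from the axis, up to 100 mm. This one starts with its lid shut; otherwise the same as canister_a
- canister_a_lid (a joint): lid angle of canister_a: 0 shut, grows as it opens, 1.83 laid back on its stop. Hinge along y, 59 mm behind the axis, 103 mm up. Plate 101 to 116 mm up when shut, 30 g, swings freely, slowed a little (it falls for up to 2 s). Under 1.47 rad it falls shut, beyond it falls back and stays open. Starts open (1.83)
- canister_b_lid (a joint): lid angle of canister_b: 0 shut, grows as it opens, 1.83 laid back on its stop. Hinge along y, 59 mm behind the axis, 103 mm up. Plate 101 to 116 mm up when shut, 30 g, swings freely, slowed a little (it falls for up to 2 s). Under 1.47 rad it falls shut, beyond it falls back and stays open. Starts shut (0)
- canister_a_tab (a point): middle of the outer edge of the lid's tab on canister_a, 121 mm from the hinge; when shut 62 mm in front of the axis, 106 mm up. The tab is 22 mm wide, 6 mm thick (103 to 109 mm up when shut) and sticks out 11 mm beyond the wall below it, so a fingertip fits under it
- canister_b_tab (a point): middle of the outer edge of the lid's tab on canister_b, 121 mm from the hinge; when shut 62 mm in front of the axis, 106 mm up. The tab is 22 mm wide, 6 mm thick (103 to 109 mm up when shut) and sticks out 11 mm beyond the wall below it, so a fingertip fits under it
- tape_measure: bystander: yellow and black tape measure, 67x74x35 mm, loose, between the canisters; origin at the centre of its underside
- driver_red: bystander: screwdriver with red handle, 203 mm long, 28 mm thick, lying loose in front of the left canister; origin at the centre of its underside
- tape_duct: bystander: roll of grey tape lying flat, 107 mm across, 48 mm high, loose, in front of the right canister; origin at the centre of its underside
- box_nails: bystander: grey cardboard box, 77x107x74 mm, loose, near the robot between the canisters; origin at the centre of its underside
- glue_bottle: bystander: slim white glue bottle with an orange nozzle, 36x50x169 mm, standing loose at the left, behind; origin at the centre of its underside

How it is judged:
At the end, for the whole second after the job is handed in: canister_a's lid is shut (under 0.08 rad) and canister_b's lies back open (over 1.65 rad), both lids at rest; both canisters stand upright (within 0.05 rad), within 40 mm of where they began (value of joint canister_a_lid below 0.08 rad and value of joint canister_b_lid above 1.65 rad and velocity of joint canister_a_lid between -0.2 and 0.2 rad/s and velocity of joint canister_b_lid between -0.2 and 0.2 rad/s and distance of each of canister_a, canister_b from where it was at the start of the episode below 0.04 m and angle between each of canister_a, canister_b's own z axis and vertical below 0.05 rad); the robot touches nothing.
It fails at once if a canister is lifted, tipped or shifted by more than 40 mm (distance of any of canister_a, canister_b from where it was at the start of the episode above 0.04 m or height (world z) of any of canister_a, canister_b above 0.012 m or angle between any of canister_a, canister_b's own z axis and vertical above 0.2 rad).
It fails at once if a canister or its lid is gripped or pressed hard (over 25 N) (contact force between the fingers and canister_a above 25 N or contact force between the fingers and canister_b above 25 N).
It fails at once if a bystander is moved by more than 30 mm, or tipped over (distance of any of tape_measure, driver_red, tape_duct, box_nails, glue_bottle from where it was at the start of the episode above 0.03 m or angle between glue_bottle's own z axis and vertical above 0.4 rad).
It also fails if it takes over 48 s, if anything falls off the work surface, if the arm or the gripper's body presses on something with over 40 N, if the wrist force passes 120 N, or if a joint passes its speed limit or range.

### The arm

A 6-joint arm with a two-finger parallel gripper is mounted at the origin on the work surface; the furniture and walls round the work are solid. World frame = base frame: x ahead of the robot, y to its left, z up, the work surface at z = 0. Lengths are in m, angles in rad, forces in N, time in s.
With the tool pointing down it reaches from about 0.325 to 0.925 m from the base axis. Payload 3.1 kg.
Tool frame: the origin (TCP) lies at the very end of the fingers, on their centre line; the grasp point (between the pads) lies 19 mm behind it; z points along the fingers, y is the line along which they close (so a half turn about z gives the same grasp; the last joint's range is limited). The gripper opens to 85 mm and grips with 20 to 120 N. Pads are 22 mm wide; open, the fingers measure 114 mm over their backs; the gripper's body (76 mm by 85 mm) begins 54 mm behind the grasp point. The pads swing forward as they close: fully open they stand 13 mm farther back than shut.
Start: joints at [-1.242, 0.217, 1.613, -0, 1.311, -0.112], TCP at [0.267, -0.565, 0.231] pointing down, gripper open.
Joint ranges: [-2.75, 2.75], [-0.78, 2.1], [0.31, 2.55], [-1.13, 4.27], [0.13, 2.63], [-2.58, 2.58]. Speed limits (rad/s): [2.79, 2.79, 3.14, 3.14, 3.14, 3.14].

### API

Orientations are given as a 3x3 rotation matrix whose columns are the frame's x, y, z axes.
In Python, from plant import robot, eyes, job gives the robot as it stands (robot), with the cameras (eyes) and the job (job).
- The arm moves only by the tool nudge_tcp, called as name([rows], argument=value, ...), one row to a line, values as JSON. Schema: {"type":"object","properties":{"deltas":{"type":"string"},"aperture":{"type":"number"},"only":{"type":"string"},"quiet":{"type":"boolean"},"lines":{"type":"string"}},"required":["deltas"],"additionalProperties":false}. deltas is a string of 1 to 20 rows, parted by semicolons, with the numbers parted by commas; each row has 6 numbers: dx, dy, dz in shares of the most that a row can go, 1 being 62.5 mm, then a rotation vector rx, ry, rz in parts of the range, where 1.0 means pi rad; each row shifts and turns the commanded pose from where the row before left it, along the tool's axes as they then stand; what a row does not reach is not made up. A row lasts 1/8 s, in which the tool goes at most 0.0625 m and 0.188 rad, less where a joint would pass 70% of its speed; a pose out of reach is approached as far as the arm can. aperture is the finger opening in m, set as the call begins (left out keeps the last). The fingers move at their own pace and stop on an object; the grip force is fixed at half the most. Time passes only in rows, so rows that do not move let the fingers close. The tool returns the time, the measured TCP pose, the force, the opening and the grip force at its end. only (a regular expression) keeps the lines of the reply that match it, lines (a string "A,B") keeps lines A to B, and quiet returns only ok. Shift and turn numbers lie between -1 and 1, and a call with a number outside is refused. Input that does not fit is refused with a message, and nothing moves.
- robot.observe(): the state, without advancing time (a new reading comes with each control period).
- eyes.camera(name): name is "side" or "top" or "wrist"; returns the picture (384x512x3 uint8, blue, green, red); there is no depth.
- eyes.camera_info(name): a dict with "mtx" (3x3 intrinsics, pixels), "k1" (the pictures are not rectified: a ray, as slopes to the right and down, at radius r is drawn at 1 + k1 r^2 times it, then the intrinsics apply), "R" (3x3) and "t" (3): a world point X has camera coordinates R X + t. Camera axes: x right, y down, z forward; pixel columns grow to the right and rows downward; lengths in m; the calibration is good to about 2 mm. A picture is of the moment at which its call begins: read the wrist's pose just before it. camera_info takes no time and is no camera call; for the wrist camera it gives the pose at the moment of the call.
- job.close_job(): hands the job in; it is judged then, once.
The state is a dict: "clock": time; "joint_positions": joint angles; "joint_vel": joint speeds; "joint_efforts": joint torques, N m; "eef_pos": TCP position; "tcp_rot": TCP orientation; "contact_force": force on the tool from outside, world axes, zero at the start; "torque": the same for the moment, N m; "finger_gap": finger opening in m; "grasp_force": force on a finger pad.
Only numpy, scipy, OpenCV 4.12 (cv2) and the standard library are available. Lean on these libraries where they do the work, as an engineer would, in place of code of your own. Each camera call takes 0.05 s, during which the arm holds its last target. There are 200 camera calls.

## Working session

There is one attempt and no reset: what is moved stays moved. The work goes in short steps, Python scripts to look and compute and a tool call to move; the robot and the scene stay as the last step left them, time stands still between calls to the robot, and variables do not carry over. Pictures are saved under pics/ and viewed, at most 10 in all, crops included, and the job is handed in when it is done.

```bash
ls; mkdir -p pics; python3 - <<'E'
from plant import robot, eyes, job
import cv2,numpy as np
for n in("top","side"):
    cv2.imwrite(f"pics/{n}0.png",eyes.camera(n)); i=eyes.camera_info(n); print(n,i)
s=robot.observe();print(s['clock'],s['eef_pos'],s['tcp_rot'],s['finger_gap'])
E
```

```text
pics
plant.py
top {'mtx': array([[361.34090965,   0.        , 254.15637463],
       [  0.        , 361.34090965, 203.41944003],
       [  0.        ,   0.        ,   1.        ]]), 'k1': -0.03029144382920003, 'R': array([[ 1.28745829e-02, -9.99916572e-01,  1.04584281e-03],
       [-9.97271573e-01, -1.29165463e-02, -7.26813066e-02],
       [ 7.26887516e-02, -1.07247796e-04, -9.97354668e-01]]), 't': array([0.07545453, 0.52324169, 1.10606936])}
side {'mtx': array([[413.12348593,   0.        , 258.30906246],
       [  0.        , 413.12348593, 191.44480065],
       [  0.        ,   0.        ,   1.        ]]), 'k1': -0.022166525904802295, 'R': array([[ 0.99874717, -0.0432495 , -0.02517094],
       [-0.04159926, -0.43800181, -0.89801109],
       [ 0.02781361,  0.89793313, -0.43925221]]), 't': array([-0.49139212,  0.13103549,  1.32567646])}
0.1 [ 0.26642816 -0.56454889  0.23007925] [[ 9.04414402e-01  4.26654527e-01 -7.10100050e-04]
 [ 4.26655048e-01 -9.04412054e-01  2.07501707e-03]
 [ 2.43092383e-04 -2.17964310e-03 -9.99997595e-01]] 0.08545712907585895
```

View pics/top0.png

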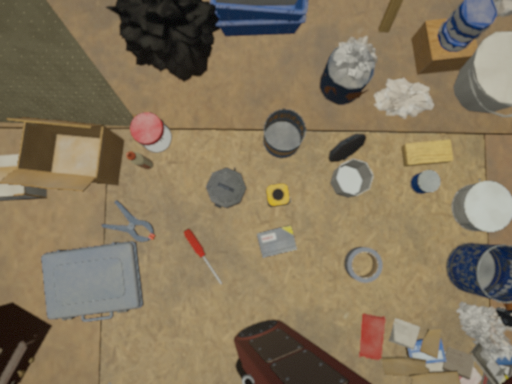

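View pics/side0.png

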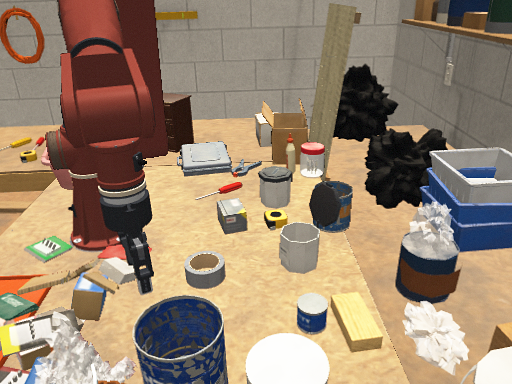

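The top view shows shut canister b at about (226,187), and open canister a at about (352,179) with its lid at (347,148). Next I'll enlarge both.

```bash
python3 - <<'E'
import cv2,numpy as np
t=cv2.imread("pics/top0.png");s=cv2.imread("pics/side0.png")
z=lambda a:cv2.resize(a,(400,300),interpolation=cv2.INTER_CUBIC)
m=np.vstack([np.hstack([z(t[157:217,186:266]),z(t[125:206,302:410])]),np.hstack([z(s[155:215,235:315]),z(s[170:278,250:394])])])
cv2.imwrite("pics/m.png",m)
E
```

```text
(no output)
```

View pics/m.png

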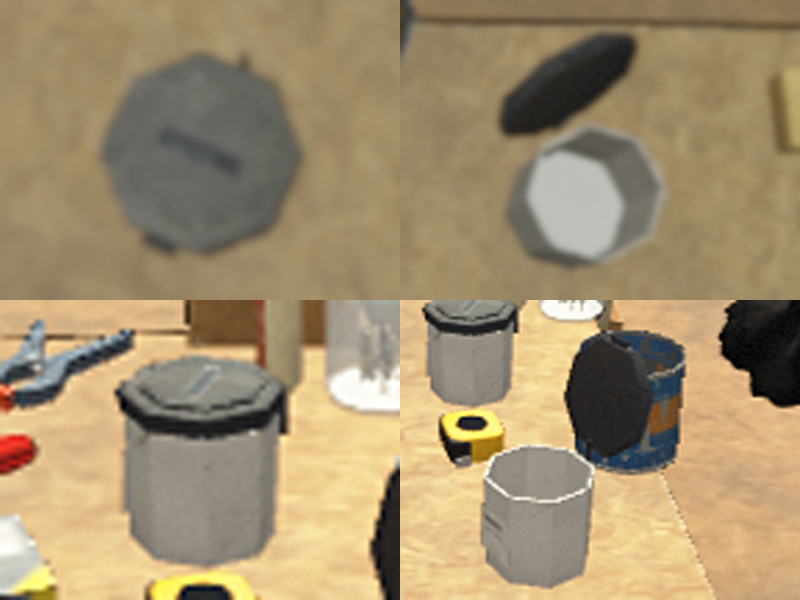

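```bash
cat >h.py <<'E'
from plant import robot, eyes, job
import cv2,numpy as np
I={n:eyes.camera_info(n) for n in("top","side")}
def und(i,p):
    q=(np.array(p,float)-i['mtx'][:2,2])/i['mtx'][0,0]; u=q.copy()
    for _ in range(9): u=q/(1+i['k1']*(u@u))
    return u
def ray(i,p):
    u=und(i,p); d=i['R'].T@np.r_[u,1]; return -i['R'].T@i['t'],d/np.linalg.norm(d)
def tri(*ip):
    A=0;b=0
    for i,p in ip:
        o,d=ray(i,p);P=np.eye(3)-np.outer(d,d);A=A+P;b=b+P@o
    X=np.linalg.solve(A,b); return X,[np.linalg.norm((np.eye(3)-np.outer(d,d))@(X-o)) for o,d in(ray(*k) for k in ip)]
def atz(i,p,z):
    o,d=ray(i,p);return o+d*(z-o[2])/d[2]
def proj(i,X):
    c=i['R']@X+i['t'];u=c[:2]/c[2];u=u*(1+i['k1']*(u@u));return u*i['mtx'][0,0]+i['mtx'][:2,2]
E
python3 - <<'E'
from h import *
T,S=I['top'],I['side'];np.set_printoptions(precision=4,suppress=True)
print('b lid',tri((T,(226.4,187.6)),(S,(275.8,171.5))))
print('a rim',tri((T,(352.5,178)),(S,(299.7,232.3))))
print('a lidc',tri((T,(347.4,148)),(S,(324.9,203.5))))
print('b tab,hinge',atz(T,(218,205.4),.106),atz(T,(234.6,169.4),.103),atz(T,(226.4,187.6),.116))
print('a rim',atz(T,(352.5,178),.1))
for n,p in dict(tape=(278,195),box=(277,241),drv1=(187,231),drv2=(220,282),duct=(364,265),glue1=(131,155)).items(): print(n,atz(T,p,.03))
E
```

```text
b lid (array([0.561 , 0.1618, 0.1179]), [np.float64(0.0018205004098226117), np.float64(0.0018205004098225423)])
a rim (array([ 0.5963, -0.2047,  0.0949]), [np.float64(0.001313016424357227), np.float64(0.0013130164243570091)])
a lidc (array([ 0.6686, -0.1727,  0.1627]), [np.float64(0.0005198242236262863), np.float64(0.0005198242236262798)])
b tab,hinge [0.5088 0.186  0.106 ] [0.6143 0.1402 0.103 ] [0.5594 0.162  0.116 ]
a rim [ 0.5942 -0.2031  0.1   ]
tape [0.5485 0.0089 0.03  ]
box [0.407  0.0108 0.03  ]
drv1 [0.4339 0.2872 0.03  ]
drv2 [0.2806 0.1829 0.03  ]
duct [ 0.337 -0.256  0.03 ]
glue1 [0.6682 0.469  0.03  ]
```

```bash
cat >fita.py <<'E'
from h import *
from scipy.optimize import minimize
def lidpts(x,y,yaw,th):
    R=.051/np.cos(np.pi/8)*1.03; P=[]
    a=np.pi/8+np.arange(8)*np.pi/4
    for z in(.101,.116):
        P+= [(R*np.cos(t),R*np.sin(t),z) for t in a]
    P=np.array(P); d=P-[.059,0,.103]; c,s=np.cos(th),np.sin(th)
    P=np.c_[.059+c*d[:,0]+s*d[:,2],d[:,1],.103-s*d[:,0]+c*d[:,2]]
    return P@np.array([[np.cos(yaw),np.sin(yaw),0],[-np.sin(yaw),np.cos(yaw),0],[0,0,1]])+[x,y,0]
K=8
def ren(i,P,o):
    m=np.zeros((110*K,110*K),np.uint8); q=np.array([proj(i,p) for p in P])
    cv2.fillConvexPoly(m,cv2.convexHull(((q-o+.5)*K).astype(np.int32)),1); return m
if __name__=="__main__":
    M=[]
    for n,o in(("top",(300,100)),("side",(270,150))):
        g=cv2.imread(f"pics/{n}0.png")[o[1]:o[1]+110,o[0]:o[0]+110].max(2)
        g=cv2.resize(g,None,fx=K,fy=K,interpolation=cv2.INTER_LINEAR)
        m=(g<75).astype(np.uint8); nl,L,st,ce=cv2.connectedComponentsWithStats(m)
        c={"top":(347,148),"side":(322,204)}[n]; l=L[int((c[1]-o[1])*K),int((c[0]-o[0])*K)]
        M.append((I[n],o,(L==l).astype(np.uint8))); print(n,st[l]/K)
    def cost(v):
        return sum(np.mean(ren(i,lidpts(*v,1.83),o)!=m)/m.mean() for i,o,m in M)
    for y0 in(.3,.45,.6):
        r=minimize(cost,[.596,-.204,y0],method="Nelder-Mead",options=dict(initial_simplex=[[.596,-.204,y0],[.606,-.204,y0],[.596,-.194,y0],[.596,-.204,y0+.1]]))
        print(r.x,r.fun)
E
python3 fita.py
```

```text
top [  29.5     34.875   35.75    26.375 4095.5  ]
side [  39.5     32.125   42.      45.625 9361.   ]
[ 0.60132324 -0.21340042  0.55901202] 0.348022061050146
[ 0.60203739 -0.21438596  0.57090441] 0.34925251041229344
[ 0.60122583 -0.21254996  0.54608883] 0.350997762649204
```

The rows are not in the units I measure in: shifts go in shares of 62.5 mm and turns go in shares of pi rad. I convert before sending: 0.056 m is 0.896, -0.05 m is -0.8.

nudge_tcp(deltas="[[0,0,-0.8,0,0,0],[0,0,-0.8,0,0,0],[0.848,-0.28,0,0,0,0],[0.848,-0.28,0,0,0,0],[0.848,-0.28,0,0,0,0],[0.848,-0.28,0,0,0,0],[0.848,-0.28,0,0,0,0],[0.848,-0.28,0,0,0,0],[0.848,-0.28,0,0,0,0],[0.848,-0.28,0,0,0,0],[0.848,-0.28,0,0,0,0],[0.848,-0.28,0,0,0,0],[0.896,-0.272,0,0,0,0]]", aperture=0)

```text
refused: deltas: the value is not of type 'string' (schema: type "string"). Nothing was moved.
```

The error is about the shape of the input: rows parted by semicolons, with the numbers parted by commas. Fixing that and sending the same move.

nudge_tcp(deltas="0,0,-0.8,0,0,0;0,0,-0.8,0,0,0;0.848,-0.28,0,0,0,0;0.848,-0.28,0,0,0,0;0.848,-0.28,0,0,0,0;0.848,-0.28,0,0,0,0;0.848,-0.28,0,0,0,0;0.848,-0.28,0,0,0,0;0.848,-0.28,0,0,0,0;0.848,-0.28,0,0,0,0;0.848,-0.28,0,0,0,0;0.848,-0.28,0,0,0,0;0.896,-0.272,0,0,0,0", aperture=0)

```text
clock: 1.72
eef_pos: [0.7156, -0.1402, 0.3305]
tcp_rot: [[0.904, 0.427, -0.001], [0.427, -0.904, 0.0], [-0.001, -0.001, -1.0]]
contact_force: [1.2, -0.4, 0.0]
finger_gap: -0.0002
grasp_force: 0.0
```

```bash
python3 - <<'E'
from h import *
cv2.imwrite("pics/w1.png",eyes.camera("wrist"));cv2.imwrite("pics/t1.png",eyes.camera("top"));cv2.imwrite("pics/s1.png",eyes.camera("side"))
w,s,t=[cv2.imread(f"pics/{k}1.png") for k in "wst"]
cv2.imwrite("pics/m1.png",np.vstack([cv2.resize(w,(400,300)),])if 0 else np.hstack([cv2.resize(w,(400,300)),cv2.resize(s[130:280,200:400],(400,300))]))
E
```

```text
(no output)
```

View pics/m1.png

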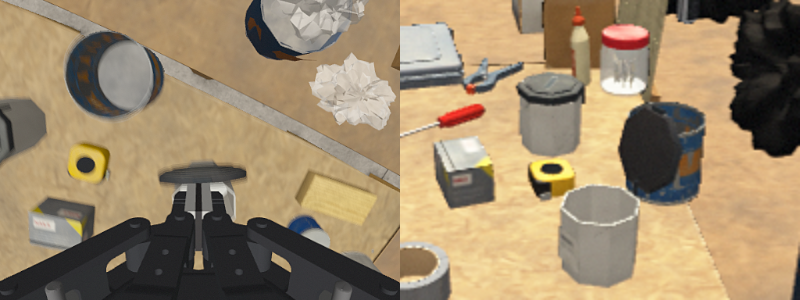

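The wrist view shows lid a's top edge running from about (160,178) to (245,172) at half scale. I'll compare that with the projected model before descending.

```bash
python3 - <<'E'
from h import *
from fita import lidpts
i=eyes.camera_info("wrist");s=robot.observe();np.set_printoptions(precision=3,suppress=True)
print(s['eef_pos'],proj(i,s['eef_pos'])*.781, 'axis up',i['R'].T, 'pos',-i['R'].T@i['t'])
g=cv2.imread("pics/w1.png")
for v,c in(((.598,-.207,.5),(0,255,0)),((.601,-.213,.555),(0,0,255)),((.597,-.205,.42),(255,0,0))):
    h=cv2.convexHull(np.array([proj(i,p) for p in lidpts(*v,1.83)],np.float32)).astype(int);cv2.polylines(g,[h],1,c)
cv2.imwrite("pics/w1b.png",cv2.resize(g[180:300,160:360],(800,480)))
E
```

```text
[ 0.716 -0.139  0.329] [197.678 194.823] axis up [[ 0.43  -0.868 -0.25 ]
 [-0.903 -0.414 -0.116]
 [-0.002  0.276 -0.961]] pos [ 0.778 -0.11   0.472]
```

View pics/w1b.png

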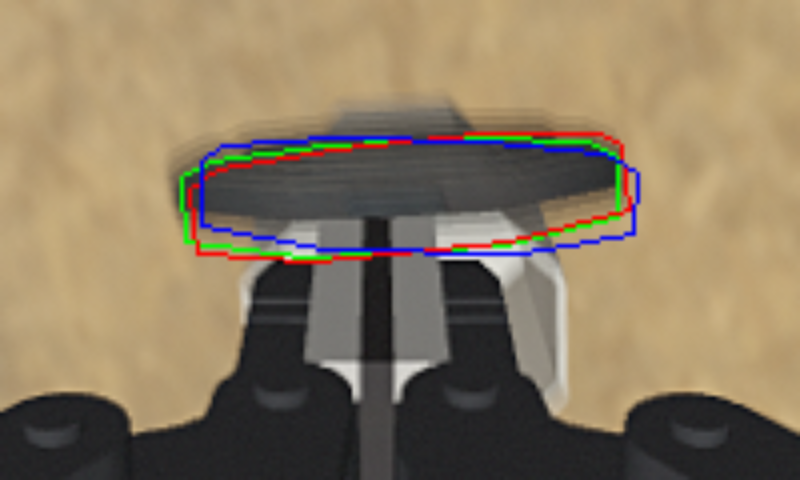

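In the tool's units: 0.05 m is 0.8, -0.015 m is -0.24.

nudge_tcp(deltas="0.24,0,0.8,0,0,0;0,0,0.8,0,0,0;0,0,0.8,0,0,0;0,0,0,0,0,0;-0.24,0,0,0,0,0;-0.24,0,0,0,0,0;-0.24,0,0,0,0,0;-0.24,0,0,0,0,0;-0.24,0,0,0,0,0;-0.24,0,0,0,0,0;-0.24,0,0,0,0,0;0,0,0,0,0,0;0,0,0,0,0,0;0,0,0,0,0,0", aperture=0)

```text
clock: 3.62
eef_pos: [0.6338, -0.1798, 0.1813]
tcp_rot: [[0.904, 0.427, 0.0], [0.427, -0.904, 0.0], [0.0, 0.0, -1.0]]
contact_force: [-0.3, 0.4, 0.1]
finger_gap: -0.0001
grasp_force: 0.0
```

```bash
python3 - <<'E'
from h import *
cv2.imwrite("pics/w2.png",eyes.camera("wrist"));cv2.imwrite("pics/s2.png",eyes.camera("side"));
w,s=[cv2.imread(f"pics/{k}2.png") for k in "ws"]
cv2.imwrite("pics/m2.png",np.hstack([cv2.resize(w,(400,300)),cv2.resize(s[130:280,200:400],(400,300))]))
E
```

```text
(no output)
```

View pics/m2.png

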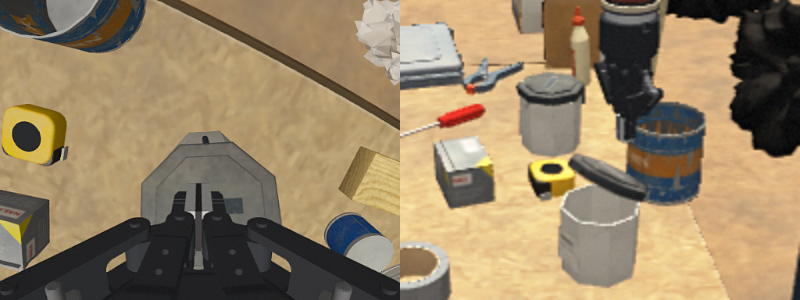

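Lid a is past its balance point and falling shut. Moving on to b.

In the tool's units: -0.054 m is -0.864, -0.05 m is -0.8.

nudge_tcp(deltas="0,0,-0.8,0,0,0;0,0,-0.8,0,0,0;0,0,-0.8,0,0,0;0,-0.864,0,0,0,0;0,-0.864,0,0,0,0;0,-0.864,0,0,0,0;0,-0.864,0,0,0,0;0,-0.864,0,0,0,0;0,-0.864,0,0,0,0;0,-0.864,0,0,0,0;0,-0.864,0,0,0,0", aperture=0)

```text
clock: 5.1
eef_pos: [0.4482, 0.2124, 0.3316]
tcp_rot: [[0.904, 0.427, 0.001], [0.427, -0.904, 0.0], [0.001, 0.0, -1.0]]
contact_force: [1.3, -0.1, 0.2]
finger_gap: -0.0001
grasp_force: 0.0
```

nudge_tcp(deltas="0,0,0,0,0,-0.056;0,0,0,0,0,-0.056;0,0,0,0,0,-0.056;0,0,0,0,0,-0.056;0,0,0,0,0,-0.056;0,0,0,0,0,-0.056;0,0,0,0,0,-0.056;0,0,0,0,0,-0.056;0,0,0,0,0,-0.056;0,0,0,0,0,-0.056;0,0,0,0,0,-0.056;0,0,0,0,0,-0.056;0,0,0,0,0,-0.056;0,0,0,0,0,0", aperture=0)

```text
clock: 6.85
eef_pos: [0.4491, 0.2109, 0.3314]
tcp_rot: [[-0.915, 0.403, 0.0], [0.403, 0.915, 0.0], [-0.0, 0.0, -1.0]]
contact_force: [-0.1, 0.4, -0.1]
finger_gap: 0.0001
grasp_force: 0.0
```

```bash
python3 - <<'E'
from h import *
s=robot.observe();print(s['joint_positions'])
I['wrist']=eyes.camera_info("wrist")
g=eyes.camera("wrist");cv2.imwrite("pics/w3.png",g);cv2.imwrite("pics/s3.png",eyes.camera("side"))
import pickle;pickle.dump(I['wrist'],open("w3.pkl","wb"))
def pt(x,y,z,a=-.41,c=(.561,.162)): return np.array([c[0]+x*np.cos(a)-y*np.sin(a),c[1]+x*np.sin(a)+y*np.cos(a),z])
for P in(pt(-.062,0,.106),pt(-.062,.011,.106),pt(-.062,-.011,.106),pt(.059,0,.103)):print(proj(I['wrist'],P))
E
```

```text
[ 2.97495010e-01 -1.30692892e-01  1.78756381e+00  4.92385377e-05
  1.48454572e+00 -8.58784494e-01]
[254.69915935 214.64388012]
[263.86100506 214.59666815]
[245.53781227 214.68838392]
[255.10209452 300.18722595]
```

View pics/w3.png

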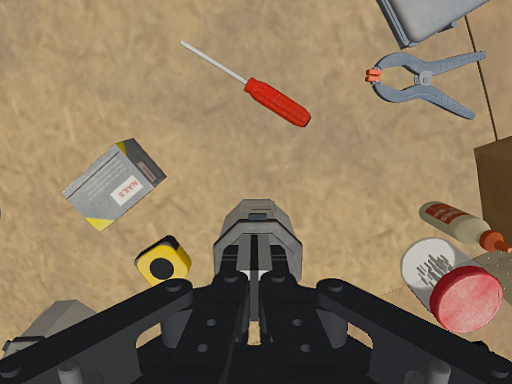

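The wrist view shows b's lid behind the fingers, with its front edge near (257,200) and a dark feature at (258,216). I'll enlarge that region, overlaying the model.

```bash
python3 - <<'E'
from h import *
import pickle;i=pickle.load(open("w3.pkl","rb"))
g=cv2.resize(cv2.imread("pics/w3.png")[185:285,200:320],None,fx=6,fy=6,interpolation=cv2.INTER_CUBIC)
s=cv2.resize(cv2.imread("pics/s3.png")[150:280,230:360],(600,600)) 
a=-.41
def pt(x,y,z,c=(.561,.162)): return np.array([c[0]+x*np.cos(a)-y*np.sin(a),c[1]+x*np.sin(a)+y*np.cos(a),z])
def dr(P,c):
    q=np.array([(proj(i,p)+.5-[200,185])*6 for p in P]).astype(int);cv2.polylines(g,[q],1,c)
dr([pt(-.051,-.011,.109),pt(-.062,-.011,.109),pt(-.062,.011,.109),pt(-.051,.011,.109)],(0,0,255))
t=np.pi/8+np.arange(8)*np.pi/4
dr([pt(.0575*np.cos(k),.0575*np.sin(k),.112) for k in t],(0,255,0))
cv2.imwrite("pics/w3b.png",g)
E
```

```text
(no output)
```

View pics/w3b.png

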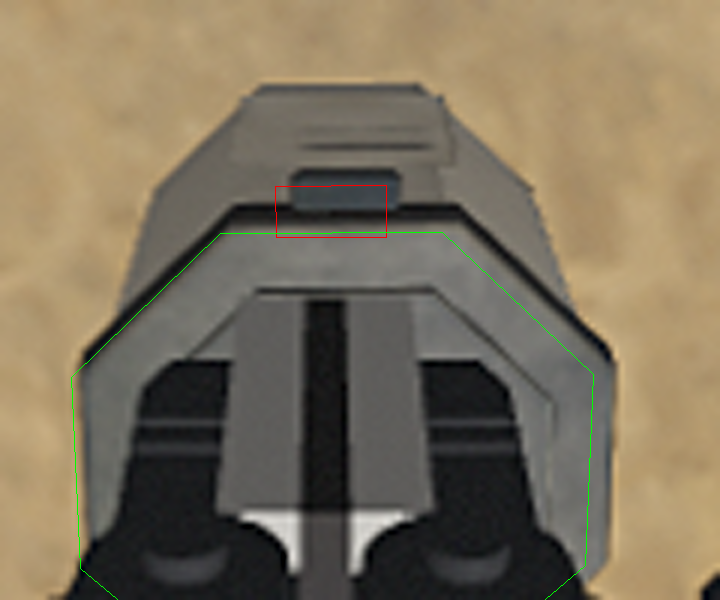

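The tab is at (347,170) in the crop, about 3 mm left and 3 mm nearer than the model, so its edge lies 57 mm ahead of and 3 mm to the left of the TCP. I'll tilt the tool and descend in front of it.

In the tool's units: 0.036 m is 0.576, 0.003 m is 0.048, -0.16 rad is -0.0509.

nudge_tcp(deltas="0,0.048,0,0,-0.0509,0;0,0,0,0,-0.0509,0;0,0,0,0,-0.0509,0;0,0,0,0,-0.0509,0;0,0,0,0,-0.0509,0;0.576,0,0.56,0,0,0;0.576,0,0.56,0,0,0;0.576,0,0.56,0,0,0;0,0,0,0,0,0", aperture=0)

```text
clock: 8.07
eef_pos: [0.4474, 0.2111, 0.1757]
tcp_rot: [[-0.644, 0.403, 0.651], [0.276, 0.915, -0.293], [-0.714, -0.009, -0.7]]
contact_force: [0.4, -0.8, 0.3]
finger_gap: -0.0004
grasp_force: 0.0
```

```bash
python3 -c "
from plant import robot, eyes, job
print(robot.observe()['joint_positions'])"
```

```text
[ 0.69771573 -0.10749061  2.25897825 -0.99725968  0.87105664  0.16769816]
```

In the tool's units: -0.0715 rad is -0.0228.

nudge_tcp(deltas="0,0,0,-0.0228,0,-0.0223;0,0,0,-0.0228,0,-0.0223;0,0,0,0,0,0", aperture=0)

```text
clock: 8.45
eef_pos: [0.4514, 0.2133, 0.1837]
tcp_rot: [[-0.678, 0.214, 0.704], [0.151, 0.977, -0.152], [-0.72, 0.003, -0.694]]
contact_force: [-1.1, 0.7, 0.2]
finger_gap: 0.0002
grasp_force: 0.0
```

```bash
cat >go.py <<'E'
import sys,numpy as np
from plant import robot, eyes, job
np.set_printoptions(precision=4,suppress=True)
# wanted finger upper-front edge point, relative to the hinge plane: args s(ahead of tab edge, m) z lateral
f=np.array([.915,-.403,0]);l=np.array([.403,.915,0]);E=np.array([.5024,.1908,0])
s=robot.observe();R=s['tcp_rot'];C=s['eef_pos']-.011*R[:,0]
print('corner ahead/lat/z',(C-E)@f,(C-E)@l,C[2],'j',s['joint_positions'])
for a in sys.argv[1:]:
    u,z=map(float,a.split(','));W=E+f*u+[0,0,z];d=W-C;print(a,'tool delta',R.T@d);C=W
E
python3 go.py -- 2>/dev/null; python3 go.py -0.025,0.088 0.007,0.088 0.007,0.098
```

```text
corner ahead/lat/z -0.04821854250053351 0.0015152365669948605 0.19165791062930912 j [ 0.63   -0.2211  2.3394 -1.0022  0.6913 -0.0268]
corner ahead/lat/z -0.04821854250053351 0.0015152365669948605 0.19165791062930912 j [ 0.63   -0.2211  2.3394 -1.0022  0.6913 -0.0268]
-0.025,0.088 tool delta [ 0.059  -0.0064  0.0881]
0.007,0.088 tool delta [-0.0218 -0.0063  0.0226]
0.007,0.098 tool delta [-0.0072  0.     -0.0069]
```

In the tool's units: 0.095 rad is 0.0302.

nudge_tcp(deltas="0,0,0,0,0.0302,0;0,0,0,0,0.0302,0;0,0,0,0,0,0;0,0,0,0,0,0", aperture=0)

```text
clock: 8.95
eef_pos: [0.4505, 0.2135, 0.1812]
tcp_rot: [[-0.8, 0.212, 0.561], [0.173, 0.977, -0.122], [-0.574, -0.001, -0.819]]
contact_force: [0.4, 0.2, -0.4]
finger_gap: -0.0001
grasp_force: 0.0
```

```bash
python3 go.py -0.025,0.085 0.007,0.085 0.007,0.098
```

```text
corner ahead/lat/z -0.04781181020702993 0.0016425594976464224 0.18753035360582615 j [ 0.5434 -0.223   2.2633 -0.6298  0.7344 -0.4167]
-0.025,0.085 tool delta [ 0.0408 -0.0061  0.0966]
0.007,0.085 tool delta [-0.0257 -0.0064  0.018 ]
0.007,0.098 tool delta [-0.0075 -0.     -0.0106]
```

In the tool's units: 0.0483 m is 0.7728, 0.0204 m is 0.3264.

nudge_tcp(deltas="0.3264,-0.048,0.7728,0,0,0;0.3264,-0.048,0.7728,0,0,0;0,0,0,0,0,0;0,0,0,0,0,0", aperture=0)

```text
clock: 9.45
eef_pos: [0.4705, 0.2034, 0.079]
tcp_rot: [[-0.801, 0.21, 0.561], [0.172, 0.978, -0.121], [-0.574, -0.001, -0.819]]
contact_force: [1.1, 0.6, -0.0]
finger_gap: -0.0003
grasp_force: 0.0
```

```bash
python3 go.py 0.007,0.085 0.007,0.098
```

```text
corner ahead/lat/z -0.02541921160966873 0.0005246812899726942 0.08531358118903051 j [ 0.4924  0.0138  2.2944 -0.8715  0.5072 -0.1584]
0.007,0.085 tool delta [-0.0257 -0.0071  0.0184]
0.007,0.098 tool delta [-0.0075 -0.     -0.0106]
```

In the tool's units: -0.0086 m is -0.1376, 0.0061 m is 0.0976.

nudge_tcp(deltas="-0.1376,-0.0384,0.0976,0,0,0;-0.1376,-0.0384,0.0976,0,0,0;-0.1376,-0.0384,0.0976,0,0,0;0,0,0,0,0,0;0,0,0,0,0,0", aperture=0)

```text
clock: 10.07
eef_pos: [0.4998, 0.1888, 0.0778]
tcp_rot: [[-0.801, 0.212, 0.56], [0.173, 0.977, -0.122], [-0.573, -0.001, -0.82]]
contact_force: [-1.1, 0.0, -0.3]
finger_gap: -0.0001
grasp_force: 0.0
```

```bash
python3 go.py 0.007,0.098 .0093,.1256 .016,.1474 .0286,.1662 .0458,.1805 .0648,.1905 .0848,.1962 .104,.2015 .124,.203 .134,.202
```

```text
corner ahead/lat/z 0.007241477812747685 -0.001024102198491607 0.08413803134242993 j [ 0.4251  0.049   2.2604 -0.8557  0.4698 -0.226 ]
0.007,0.098 tool delta [-0.0079  0.001  -0.0114]
.0093,.1256 tool delta [-0.0177 -0.0005 -0.0213]
.016,.1474 tool delta [-0.0179 -0.0014 -0.0141]
.0286,.1662 tool delta [-0.0209 -0.0025 -0.0083]
.0458,.1805 tool delta [-0.022  -0.0035 -0.0021]
.0648,.1905 tool delta [-0.021  -0.0038  0.0025]
.0848,.1962 tool delta [-0.0193 -0.004   0.0065]
.104,.2015 tool delta [-0.0185 -0.0038  0.0064]
.124,.203 tool delta [-0.0169 -0.004   0.01  ]
.134,.202 tool delta [-0.0075 -0.002   0.0064]
```

No contact yet. I'll lift to about 0.4 rad, then look.

In the tool's units: -0.0114 m is -0.1824, -0.0106 m is -0.1696.

nudge_tcp(deltas="-0.128,0.016,-0.1824,0,0,0;-0.144,0,-0.1696,0,0,0;-0.144,0,-0.1696,0,0,0;-0.144,-0.016,-0.112,0,0,0;-0.144,-0.016,-0.112,0,0,0;0,0,0,0,0,0", aperture=0)

```text
clock: 10.82
eef_pos: [0.5092, 0.1866, 0.1421]
tcp_rot: [[-0.8, 0.211, 0.561], [0.173, 0.977, -0.121], [-0.574, 0.0, -0.819]]
contact_force: [0.0, 0.1, 0.5]
finger_gap: -0.0005
grasp_force: 0.1
```

```bash
python3 - <<'E'
from h import *
w,s=eyes.camera("wrist"),eyes.camera("side")
cv2.imwrite("pics/m4.png",np.hstack([cv2.resize(w,(400,300)),cv2.resize(s[130:280,200:400],(400,300))]))
E
```

```text
(no output)
```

View pics/m4.png

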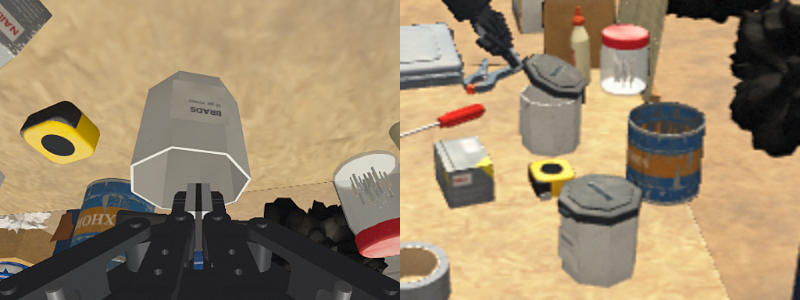

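Lid a at (600,200) is shut, and lid b at (553,75) is lifted on the finger by about 0.4 rad. I'll continue the arc.

In the tool's units: -0.011 m is -0.176, -0.0105 m is -0.168.

nudge_tcp(deltas="-0.168,-0.016,-0.0672,0,0,0;-0.168,-0.016,-0.0672,0,0,0;-0.176,-0.0272,-0.016,0,0,0;-0.176,-0.0288,-0.016,0,0,0;-0.168,-0.0304,0.0192,0,0,0;-0.168,-0.0304,0.0208,0,0,0;-0.1552,-0.032,0.0528,0,0,0;-0.1552,-0.032,0.0512,0,0,0;-0.1488,-0.0304,0.0512,0,0,0;-0.1488,-0.0304,0.0512,0,0,0;-0.136,-0.032,0.08,0,0,0;-0.136,-0.032,0.08,0,0,0;-0.12,-0.032,0.1024,0,0,0;0,0,0,0,0,0;0,0,0,0,0,0", aperture=0)

```text
clock: 12.8
eef_pos: [0.617, 0.1392, 0.1959]
tcp_rot: [[-0.802, 0.211, 0.559], [0.173, 0.977, -0.122], [-0.572, -0.001, -0.82]]
contact_force: [1.0, 1.2, -0.2]
finger_gap: 0.0002
grasp_force: 0.0
```

```bash
python3 go.py 0.05,0.24 -0.02,0.3
```

```text
corner ahead/lat/z 0.1345116152766308 0.0007758263554985129 0.20219153488487382 j [ 0.2295  0.0068  2.0255 -0.4534  0.5954 -0.8174]
0.05,0.24 tool delta [ 0.0464  0.0162 -0.0785]
-0.02,0.3 tool delta [ 0.0219  0.014  -0.0885]
```

In the tool's units: -0.044 m is -0.704, -0.039 m is -0.624.

nudge_tcp(deltas="0.3712,0.128,-0.624,0,0,0;0.3712,0.128,-0.624,0,0,0;0.176,0.112,-0.704,0,0,0;0.176,0.112,-0.704,0,0,0;0,0,0,0,0,0;0,0,0,0,0,0;0,0,0,0,0,0;0,0,0,0,0,0;0,0,0,0,0,0;0,0,0,0,0,0;0,0,0,0,0,0;0,0,0,0,0,0;0,0,0,0,0,0;0,0,0,0,0,0;0,0,0,0,0,0;0,0,0,0,0,0", aperture=0)

```text
clock: 14.8
eef_pos: [0.4758, 0.2006, 0.2931]
tcp_rot: [[-0.801, 0.211, 0.56], [0.173, 0.977, -0.121], [-0.573, -0.001, -0.82]]
contact_force: [0.2, 0.8, 0.8]
finger_gap: -0.0
grasp_force: 0.0
```

```bash
python3 - <<'E'
from h import *
t,s=eyes.camera("top"),eyes.camera("side")
cv2.imwrite("pics/m5.png",np.hstack([cv2.resize(t[100:310,140:420],(400,300)),cv2.resize(s[130:280,200:400],(400,300))]))
E
```

```text
(no output)
```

View pics/m5.png

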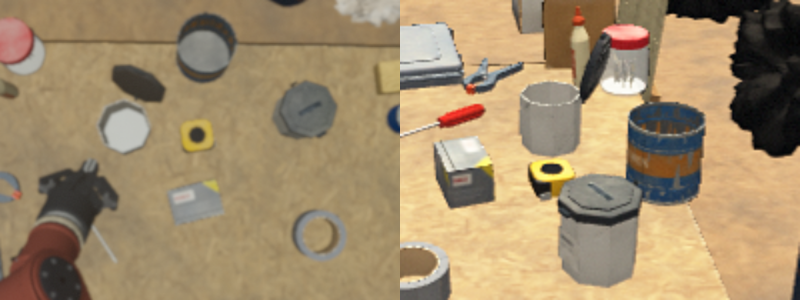

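Lid b lies back open at (138,82), lid a is shut at (305,108), the canisters are in place and the arm is clear.

```bash
python3 -c "
from plant import robot, eyes, job
print(job.close_job())"
```

```text
the job is handed in; nothing more can be done
None
```

I handed the job in at about 15 s of the 48 s allowed: the last pictures show canister_a's lid shut and canister_b's lying back open, with the canisters and bystanders where they began and the arm clear; the hand-in returned no verdict.

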